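# Re-pin the connector section one hole along its rail and hold the lock pin home

## Task

Swing the magnifier lamp well clear of the test rail, about a quarter turn to either side. Then pull up the red lock knob, slide the blue connector section along the rail to the next hole, the one marked by the yellow flag, and let the pin drop fully home in that hole. Finish still gripping the red knob with the pin fully home, and do not disturb the other things on the bench.

Things in the scene. Friction and masses are not known exactly. Their poses are not given: they have to be found in the camera images.
- board: Plywood jig board, 300 x 460 x 15 mm, fixed on the bench. It carries an aluminium rail: tube 40 mm wide, 400 mm long along the board's y, top 70 mm above the bench, with 14 mm square pin holes every 50 mm along its top. Origin: bench level under the rail's middle hole, where the section starts; x points across the rail away from the robot, y along the rail.
- section (a joint): Slide of the blue sleeve (56 x 56 mm, top 80 mm above the bench, steel neck 24 mm across up to 100 mm; connector plate on its far side, 110 mm long, 89 mm high). m along the board's +y: starts at 0 (middle hole), neighbouring holes at +0.05 and -0.05, stops at +/-0.11. Friction 2 N. With the pin out, pushing the knob sideways slides it.
- plunger (a joint): Lift of the lock pin and its red knob, m: 0 = pin fully home in a hole, 0.012 = pin tip just clear of the rail's top, 0.020 = upper stop. A spring pulls it down (5 N at 0, 9 N at the top). The 10 mm pin with round tip has 2 mm play to each side in a hole. Over solid rail a released pin rests at 0.012.
- knob (a point): Middle of the red lock knob, an upright plastic cylinder 28 mm across and 30 mm tall on the pin's axis; 119 mm above the bench when the pin is home (knob from 104 to 134 mm), rising with the plunger. It moves with section and plunger.
- yellow_flag: Fixed yellow pointer on the board, 22 x 18 mm foot, 72 mm tall (top 87 mm above the bench), on the robot's side of the rail (50 mm from the rail's middle line), standing exactly beside the target hole: the next hole to one side of the start, at board y +50 or -50 mm. Origin: middle of its foot's underside; axes as the board's (y along the rail).
- grey_flag: Like the yellow flag but grey, beside the neighbouring hole on the other side: not the target.
- lamp (a joint): Swing of the magnifier arm about its post, rad, counter-clockwise from above: 0 = arm across the rail, over it (within 0.1 rad of the board's -x); starts within 0.25 of 0; stops at +/-1.65. Friction 0.2 N m; stays where left. White arm 224 to 234 mm above the bench; white ring lens 110 mm across, centred 185 mm from the post, underside 213 mm above the bench.
- lamp_hinge (a point): On the axis of the lamp's post (18 mm post, about 175 mm beyond the rail), 229 mm above the bench. Its x axis is opposite to the arm's direction at joint value 0.
- lamp_handle (a point): Black upright round grip on the lamp arm, 120 mm from the post's axis, 18 mm across, standing from 233 to 285 mm above the bench; the point lies 262 mm above the bench on its axis. It turns with the arm.
- coupler: Bystander: brass tube 22 mm across, 30 mm tall, on the board beyond the rail. Origin under its centre.
- adapter: Bystander: steel adapter 24 mm across, 34 mm tall, on the board beyond the rail. Origin under its centre.
- screwdriver: Bystander: orange screwdriver 190 mm long, lying at the right. Origin under its middle.
- multimeter: Bystander: yellow meter 150 x 75 x 42 mm, lying at the left. Origin under its centre.
- cleaner_can: Bystander: can 52 mm across, 160 mm tall, at the far left. Origin under its centre.
- mug: Bystander: white mug with a handle, 80 mm across, 90 mm tall, at the left. Origin under its centre.
- parts_tray: Bystander: blue divided tray 140 x 100 x 40 mm, at the right. Origin under its centre.

How it is judged:
On the way, in this order (a step that is already met when the one before it is completed fails the run):
1. the lamp arm is swung clear to a side (at least 0.9 rad from its middle) with the pin still home in the first hole ((value of joint lamp above 0.9 rad or value of joint lamp below -0.9 rad) and value of joint plunger below 0.004 m and value of joint section between -0.008 and 0.008 m), for 0.2 s.
2. the knob is pulled up until the pin is out of the first hole, with the section still there ((value of joint lamp above 0.9 rad or value of joint lamp below -0.9 rad) and value of joint plunger above 0.012 m and value of joint section between -0.008 and 0.008 m), for 0.1 s.
At the end, for the whole second after the job is handed in: The pin is fully home (within 2.5 mm) in the hole beside the yellow flag (section within 4 mm of it), the fingers still hold the red knob (contact force over 3 N), and the lamp arm is still at least 0.9 rad from its middle position ((value of joint lamp above 0.9 rad or value of joint lamp below -0.9 rad) and value of joint plunger below 0.0025 m and y of knob in the frame of yellow_flag between -0.004 and 0.004 m and contact force between the fingers and plunger above 3 N); the arm keeps its last pose, push and grip.
It fails at once if another thing on the bench is disturbed (moved more than 20 mm) (distance of any of coupler, adapter, screwdriver, multimeter, cleaner_can, mug, parts_tray from where it was at the start of the episode above 0.02 m).
It also fails if it takes over 48 s, if anything falls off the work surface, if the arm or the gripper's body presses on something with over 40 N, if the wrist force passes 120 N, or if a joint passes its speed limit or range.

## Robot

A 6-joint arm with a two-finger parallel gripper is mounted at the origin on the work surface. World frame = base frame: x ahead of the robot, y to its left, z up, the work surface at z = 0. Lengths are in m, angles in rad, forces in N, time in s.
With the tool pointing down it reaches from about 0.375 to 0.9 m from the base axis. Payload 3.1 kg.
Tool frame: the origin (TCP) lies midway between the tips of the shut fingers; the grasp point (between the pads) lies manip.grip_depth behind it (manip.grip_depth is the distance from the TCP to the grasp point, in m); z points along the fingers, y is the direction in which the jaws open and shut (so a half turn about z gives the same grasp; the last joint's range is limited). The gripper opens to 85 mm and grips with 20 to 120 N. Pads are 22 mm wide; open, the fingers measure 114 mm over their backs; the gripper's body (76 mm by 85 mm) begins 54 mm behind the grasp point. The pads swing forward as they close: fully open they stand 13 mm farther back than shut.
Start: joints at [-1.413, 0.527, 1.433, -0, 1.181, -0.178], TCP at [0.207, -0.59, 0.231] pointing down, gripper open.
Joint ranges: [-3.08, 3.08], [-0.75, 2.2], [0.22, 2.44], [-1.43, 4.57], [0, 2.65], [-2.85, 2.85]. Speed limits (rad/s): [2.79, 2.79, 3.14, 3.14, 3.14, 3.14].

## Interface

Orientations are given as a unit quaternion [x, y, z, w].
In Python, from station import manip, vision gives the robot as it stands.
- The arm moves only by the shell command python3 -m crank 'ROWS' [FORCE]. ROWS is JSON, a list of rows, each an object with "grip": the closure, from 0 (fully open) to 1 (shut); "offset": the shift along the tool's x, y, z in mm, a list of three; "angular": the turn, a rotation vector about the tool's x, y, z in degrees, a list of three. A call has 1 to 10 rows; each row is the pose to reach, as a shift and turn from the pose commanded when the call began, along the tool's axes at that moment; what a row does not reach only later rows make up. A row lasts 1/10 s, in which the tool goes at most 50 mm and 8.59 degrees, less where a joint would pass 70% of its speed; a pose out of reach is approached as far as the arm can. A call with a gripper value outside its range is refused whole. The fingers move at their own pace and stop on an object; FORCE is the grip in N (left out, the last holds). Time passes only in rows, so rows that repeat a pose let the fingers close. It gives the time, the measured TCP pose, the force and the opening at its end, in the units of the state.
- manip.sense(): the state, without advancing time (a new reading comes with each control period).
- vision.snapshot(name): name is "side" or "top" or "wrist"; returns a dict with "pixels" (400x640x3 uint8, red, green, blue), "intrinsics" (3x3 intrinsics, pixels), "dist" ([k1, k2, p1, p2, k3] as OpenCV has them; the pictures are not rectified), "R" (3x3) and "t" (3): a world point X has camera coordinates R X + t. Camera axes: x right, y down, z forward; pixel columns grow to the right and rows downward; lengths in m; the calibration is good to about 2 mm. A picture is of the moment at which its call begins. There is no depth.
- manip.sign_off(): hands the job in, once; it reports no verdict.
The state is a dict: "t": time; "q": joint angles; "qd": joint speeds; "tau": joint torques, N m; "tcp_pos": TCP position; "tool_rot": TCP orientation; "force": force on the tool from outside, world axes, zero at the start; "ft_torque": the same for the moment, N m; "finger_gap": opening from 0.0 (shut) to 1.0 (fully open).
Only numpy, scipy, OpenCV 4.12 (cv2) and the standard library are available. Lean on these libraries where they do the work, as an engineer would, in place of code of your own. Each camera call takes 0.05 s, during which the arm holds its last target.

## Working session

There is one attempt and no reset: what is moved stays moved. The work goes in short steps, Python scripts to look and compute and a shell command to move; the robot and the scene stay as the last step left them, time stands still between calls to the robot, and variables do not carry over. Pictures are saved under pics/ and viewed, and the job is handed in when it is done.

```bash
ls; mkdir -p pics
python3 - <<'E'
from station import manip, vision
import cv2
print(manip.sense(), manip.grip_depth)
for n in ["side","top","wrist"]:
    s=vision.snapshot(n); cv2.imwrite(f"pics/{n}0.png",s["pixels"][:,:,::-1])
    print(n,s["intrinsics"],s["dist"],s["R"],s["t"])
E
```

```text
pics
{'t': 0.0, 'q': array([-1.41250371e+00,  5.28456115e-01,  1.43390741e+00, -1.10252775e-05,
        1.18140012e+00, -1.78494923e-01]), 'qd': array([ 5.63852345e-05, -7.79348313e-04,  1.85304200e-03, -7.24803008e-04,
        1.28635941e-03, -4.08373939e-04]), 'tau': array([-5.41514983e-04, -4.42352057e+01, -1.78025454e+01, -4.41952570e-04,
        8.54894315e-03, -2.77473511e-06]), 'tcp_pos': array([ 0.20644823, -0.58915686,  0.23033817]), 'tool_rot': array([ 9.85854309e-01,  1.67601023e-01,  5.86713863e-06, -1.08549027e-03]), 'force': array([-0.27758482,  0.296677  ,  0.01391115]), 'ft_torque': array([-0.02378391, -0.02230942, -0.02534054]), 'finger_gap': 0.9982502840843595} 0.0187
side [[419.22511895   0.         323.83530794]
 [  0.         419.22511895 194.56606264]
 [  0.           0.           1.        ]] [-0.10481072  0.          0.          0.          0.        ] [[-0.97188345 -0.23536945  0.00661676]
 [-0.12572532  0.49497291 -0.85976448]
 [ 0.19908718 -0.83642276 -0.51064788]] [0.51982386 0.22819644 1.10970696]
top [[399.35289748   0.         320.44531856]
 [  0.         399.35289748 197.04302039]
 [  0.           0.           1.        ]] [-0.09861132  0.          0.          0.          0.        ] [[ 0.02686648 -0.9995765  -0.01118081]
 [-0.99602708 -0.02581777 -0.08522614]
 [ 0.08490138  0.01342612 -0.9962989 ]] [-0.00822947  0.57020426  1.31291444]
wrist [[311.02467871   0.         317.79851544]
 [  0.         311.02467871 200.93912766]
 [  0.           0.           1.        ]] [0.01626596 0.         0.         0.         0.        ] [[ 0.33034452 -0.94385507 -0.00317852]
 [-0.89477482 -0.31423497  0.31722926]
 [-0.30041725 -0.10195089 -0.94834355]] [-0.62387675 -0.04105992  0.38054582]
```

View pics/side0.png

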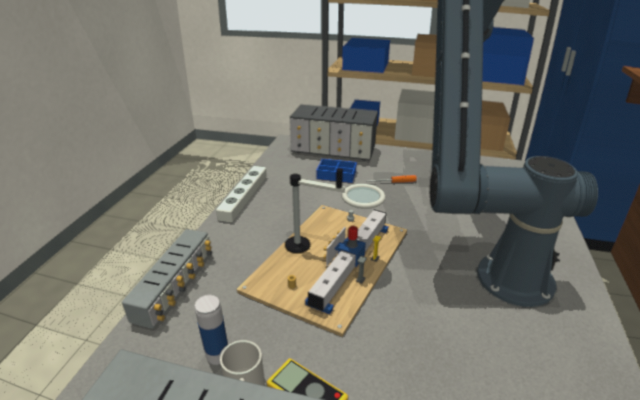

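View pics/top0.png

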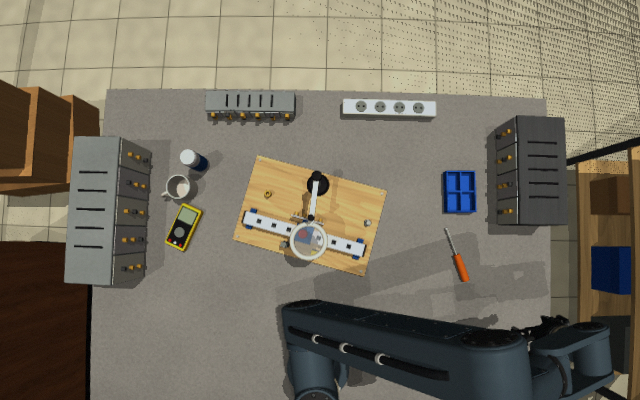

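Run:
```python
import cv2
a=cv2.imread("pics/side0.png")[160:320,230:430]; cv2.imwrite("pics/side0z.png",cv2.resize(a,None,fx=4,fy=3.7,interpolation=cv2.INTER_CUBIC)[:600])
a=cv2.imread("pics/top0.png")[150:280,225:395]; cv2.imwrite("pics/top0z.png",cv2.resize(a,None,fx=4.5,fy=4.5,interpolation=cv2.INTER_CUBIC))
```

```text
(no output)
```

View pics/side0z.png

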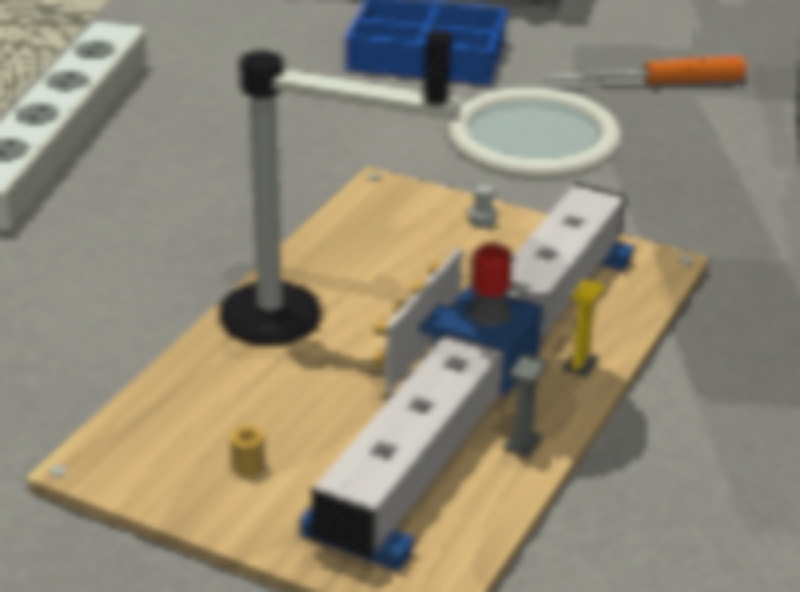

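View pics/top0z.png

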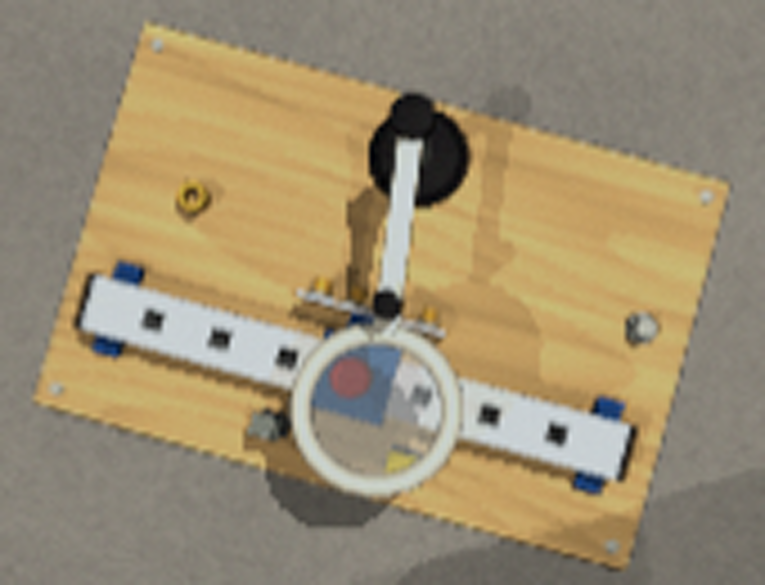

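View pics/wrist0.png

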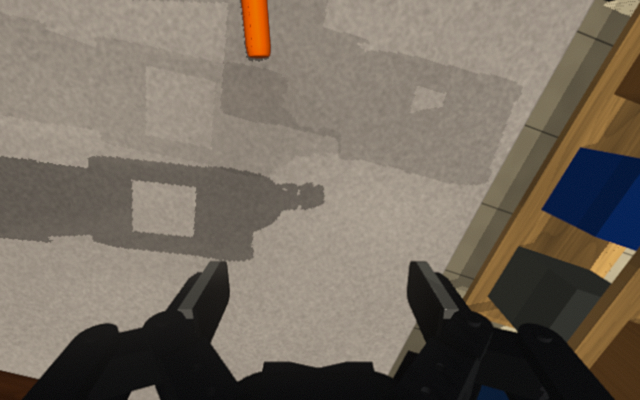

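```bash
cat > h.py <<'E'
import numpy as np, cv2
from station import manip, vision
def cam(n): return vision.snapshot(n)
def ray(s,uv):
    p=cv2.undistortPoints(np.array([[uv]],float),s["intrinsics"],s["dist"])[0,0]
    R=np.array(s["R"]);t=np.array(s["t"]); return -R.T@t, R.T@np.array([p[0],p[1],1])
def onz(s,uv,z):
    c,d=ray(s,uv); return c+d*(z-c[2])/d[2]
def tri(s1,u1,s2,u2):
    c,d=ray(s1,u1);e,f=ray(s2,u2)
    k=np.linalg.lstsq(np.c_[d,-f],e-c,rcond=None)[0]; a=c+d*k[0];b=e+f*k[1]; return (a+b)/2,np.linalg.norm(a-b)
def proj(s,X):
    r,_=cv2.Rodrigues(np.array(s["R"])); return cv2.projectPoints(np.array([X],float),r,np.array(s["t"]),s["intrinsics"],s["dist"])[0][0,0]
E
python3 - <<'E'
from h import *
T=cam("top");S=cam("side")
zt=lambda x,y:(225+(x-1.75)/4.5,150+(y-1.75)/4.5)
zs=lambda x,y:(230+x/4,160+y/3.7)
H=np.array([onz(T,zt(*p),.07) for p in [(153,320),(219,338),(287,356),(489,414),(557,433)]])
k=np.array([3,2,1,-2,-3])*.05
A=np.c_[np.ones(5),k]; sol=np.linalg.lstsq(A,H[:,:2],rcond=None)[0]
print("origin",sol[0],"ydir",sol[1],np.linalg.norm(sol[1]),np.degrees(np.arctan2(sol[1][1],sol[1][0]))-90)
print("res",(A@sol-H[:,:2])*1e3)
print("handle top",onz(T,zt(387,300),.285),"side@.285 mid",tri(T,zt(387,302),S,zs(438,38)))
print("hinge",onz(T,zt(413,115),.235),tri(T,zt(413,115),S,zs(262,62)))
print("lens",onz(T,zt(377,411),.22), "knob side",onz(S,zs(491,253),.134), onz(S,zs(498,312),.1))
print("lensSide",onz(S,zs(535,130),.22))
E
```

```text
origin [0.4484523  0.05830014] ydir [0.24309785 0.97174512] 1.0016911412707352 -14.045209149007718
res [[ 0.54066801  0.15011263]
 [-0.07328965 -0.38471538]
 [-0.7462856   0.2797553 ]
 [ 0.10758259 -0.0961201 ]
 [ 0.17132465  0.05096755]]
handle top [0.49553317 0.02830095 0.285     ] side@.285 mid (array([0.492265  , 0.02805868, 0.28000244]), np.float64(0.004567068881647334))
hinge [0.61415671 0.01714378 0.235     ] (array([0.61112889, 0.01646611, 0.24003432]), np.float64(0.004723236972233732))
lens [0.42781114 0.03499356 0.22      ] knob side [0.44442073 0.060647   0.134     ] [0.4345344  0.08177261 0.1       ]
lensSide [0.42513644 0.03199357 0.22      ]
```

```bash
cat >> h.py <<'E'
from scipy.spatial.transform import Rotation as Ro
def goto(P,yaw_deg):
    s=manip.sense(); R=Ro.from_quat(s["tool_rot"]); d=R.inv().apply(np.array(P)-s["tcp_pos"])*1e3
    x=np.array([np.cos(np.radians(yaw_deg)),np.sin(np.radians(yaw_deg)),0]);z=np.array([0,0,-1.]);
    G=Ro.from_matrix(np.c_[x,np.cross(z,x),z]); print("offset",d.round(1),"ang",(R.inv()*G).as_rotvec(degrees=True).round(2))
E
python3 -c "
from h import *
goto((.4955,.0285,.34),-5.4)"
python3 -m crank '[{"grip":0,"offset":[0,0,-50],"angular":[0,0,0]},{"grip":0,"offset":[0,0,-100],"angular":[0,0,0]}]'
```

```text
offset [ 477.  -487.9 -108.6] ang [-0.06  0.   24.7 ]
t: 0.45
tcp_pos: [0.2063, -0.5887, 0.3303]
tool_rot: [0.986, 0.168, 0.0, -0.003]
force: [0.2, -2.1, 0.5]
finger_gap: 1.001
```

```bash
python3 -m crank '[{"grip":0,"offset":[34,-35,-9],"angular":[0,0,2]},{"grip":0,"offset":[68,-70,-9],"angular":[0,0,5]},{"grip":0,"offset":[102,-105,-9],"angular":[0,0,7]},{"grip":0,"offset":[136,-140,-9],"angular":[0,0,9]},{"grip":0,"offset":[170,-175,-9],"angular":[0,0,11]},{"grip":0,"offset":[204,-210,-9],"angular":[0,0,13]},{"grip":0,"offset":[238,-245,-9],"angular":[0,0,15]},{"grip":0,"offset":[272,-280,-9],"angular":[0,0,17]},{"grip":0,"offset":[306,-315,-9],"angular":[0,0,19]},{"grip":0,"offset":[340,-350,-9],"angular":[0,0,21]}]'
python3 -c "
from h import *
goto((.4955,.0285,.34),-5.4)"
```

```text
t: 1.45
tcp_pos: [0.4122, -0.1453, 0.3405]
tool_rot: [1.0, -0.016, 0.0, 0.0]
force: [1.1, -0.5, 0.0]
finger_gap: 1.001
offset [  77.8 -176.3    0.5] ang [ 0.02 -0.04  3.59]
```

```bash
python3 -m crank '[{"grip":0.3,"offset":[18,-40,0],"angular":[0,0,1]},{"grip":0.3,"offset":[36,-80,0],"angular":[0,0,2]},{"grip":0.3,"offset":[54,-120,0],"angular":[0,0,3]},{"grip":0.3,"offset":[68,-150,0],"angular":[0,0,3.5]},{"grip":0.3,"offset":[68,-150,0],"angular":[0,0,3.5]},{"grip":0.3,"offset":[68,-150,0],"angular":[0,0,3.5]}]'
python3 - <<'E'
from h import *
goto((.4955,.0285,.34),-5.4)
for n in ["side","top","wrist"]:
    s=cam(n); cv2.imwrite(f"pics/{n}1.png",s["pixels"][:,:,::-1])
E
```

```text
t: 2.05
tcp_pos: [0.484, 0.0012, 0.3401]
tool_rot: [0.999, -0.044, -0.0, 0.0]
force: [-0.6, -0.0, 0.1]
finger_gap: 0.699
offset [  9.  -28.2   0.1] ang [0.03 0.04 0.32]
```

View pics/wrist1.png

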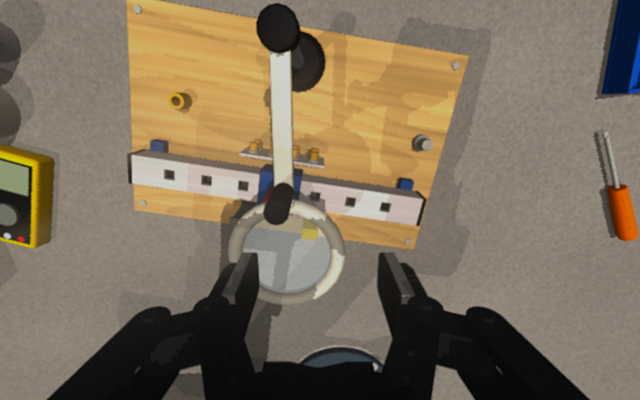

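View pics/side1.png

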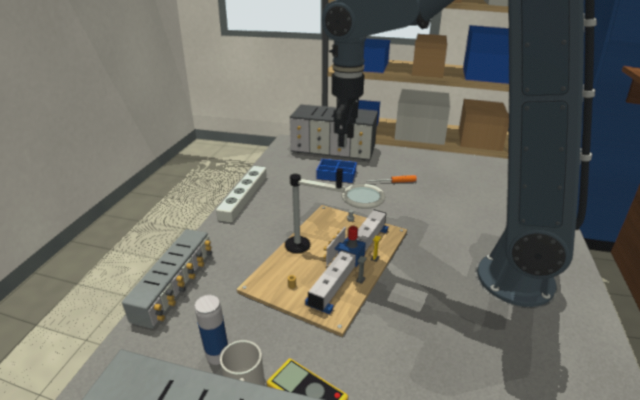

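Run:
```python
from h import *
s=cam("wrist")
print(onz(s,(283,191),.285),onz(s,(274,213),.234),proj(s,(.4955,.0285,.285)),proj(s,(.4955,.0285,.234)),proj(s,(.4955,.0285,.262)))
cv2.imwrite("pics/w1z.png",cv2.resize(s["pixels"][150:300,200:360,::-1],None,fx=4,fy=4))
```

```text
[0.50843362 0.02032479 0.285     ] [0.47501972 0.0378279  0.234     ] [273.40731227 210.38032885] [281.77629004 189.02392896] [277.61547415 199.64401285]
```

View pics/w1z.png

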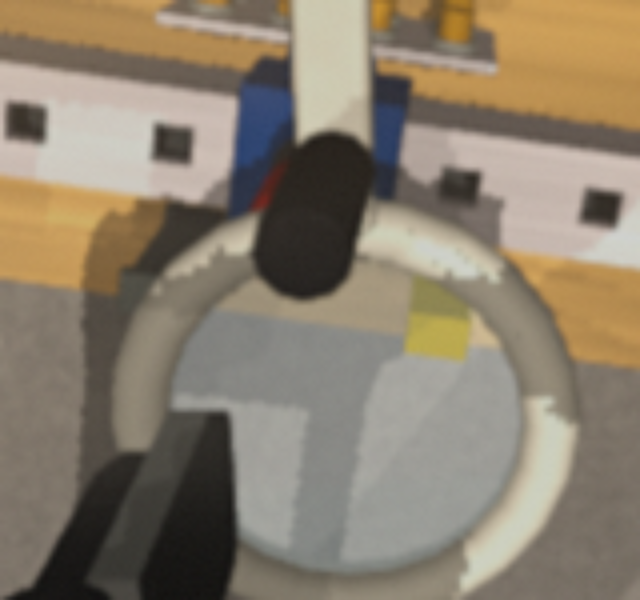

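```bash
python3 -m crank '[{"grip":0.3,"offset":[9,-27.5,0],"angular":[0,0,0]},{"grip":0.3,"offset":[9,-27.5,0],"angular":[0,0,0]},{"grip":0.3,"offset":[9,-27.5,30],"angular":[0,0,0]},{"grip":0.3,"offset":[9,-27.5,60],"angular":[0,0,0]},{"grip":0.3,"offset":[9,-27.5,90],"angular":[0,0,0]},{"grip":0.3,"offset":[9,-27.5,93],"angular":[0,0,0]},{"grip":0.3,"offset":[9,-27.5,93],"angular":[0,0,0]}]' 20
python3 - <<'E'
from h import *
print(manip.sense()["force"])
for n in ["side","wrist"]:
    s=cam(n); cv2.imwrite(f"pics/{n}2.png",s["pixels"][:,:,::-1])
s=cv2.imread("pics/side2.png")[90:290,250:450]; cv2.imwrite("pics/side2z.png",cv2.resize(s,None,fx=3,fy=3))
E
```

```text
t: 2.95
tcp_pos: [0.4953, 0.0265, 0.2472]
tool_rot: [0.999, -0.046, -0.001, 0.0]
force: [-0.2, 0.1, 0.3]
finger_gap: 0.7
[-0.1848809   0.0599089   0.31286152]
```

View pics/wrist2.png

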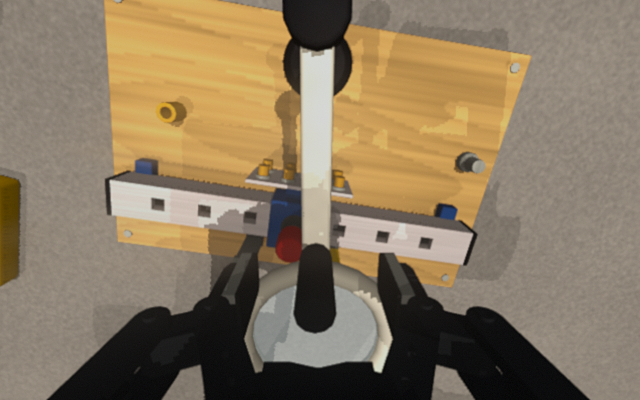

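View pics/side2z.png

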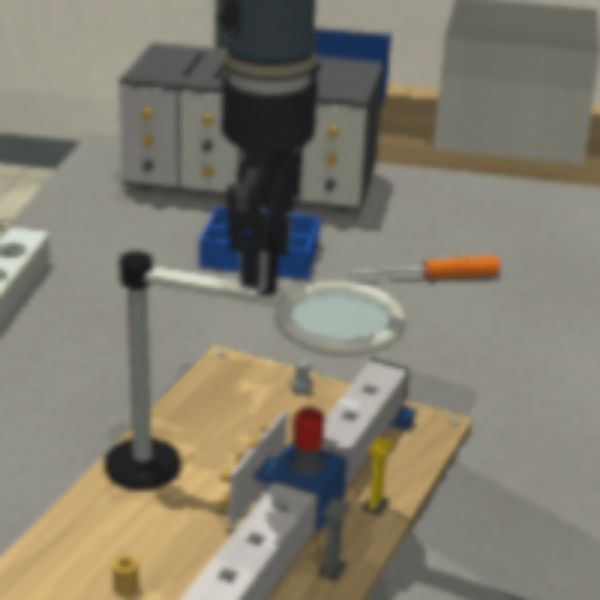

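```bash
python3 -m crank '[{"grip":0.75,"offset":[0,0,0],"angular":[0,0,0]},{"grip":0.75,"offset":[0,0,0],"angular":[0,0,0]},{"grip":0.75,"offset":[0,0,0],"angular":[0,0,0]},{"grip":0.75,"offset":[0,0,0],"angular":[0,0,0]}]' 20
python3 - <<'E'
import numpy as np
from h import *
c=np.array([.614,.017]); s=manip.sense(); p=s["tcp_pos"]; print(p)
R=Ro.from_quat(s["tool_rot"])
v=p[:2]-c; print(np.hypot(*v),np.degrees(np.arctan2(v[1],v[0])))
for a in range(0,80,8):
    w=Ro.from_euler("z",a,degrees=True).apply([*v,0])[:2]+c
    print(a,R.inv().apply([*(w-p[:2]),0]).round(3)*1e3)
E
```

```text
t: 3.45
tcp_pos: [0.4958, 0.0274, 0.2477]
tool_rot: [0.999, -0.045, 0.0, 0.0]
force: [0.4, -0.4, -0.2]
finger_gap: 0.252
[0.49584341 0.0273697  0.24774786]
0.11861075470643247 174.98443854043003
0 [0. 0. 0.]
8 [ 1. 17.  0.]
16 [ 5. 33.  0.]
24 [10. 48.  0.]
32 [18. 63.  0.]
40 [28. 76.  0.]
48 [40. 88.  0.]
56 [53. 98.  0.]
64 [ 67. 106.   0.]
72 [ 82. 113.   0.]
```

```bash
python3 -m crank '[{"grip":0.75,"offset":[1,17,0],"angular":[0,0,-8]},{"grip":0.75,"offset":[5,33,0],"angular":[0,0,-16]},{"grip":0.75,"offset":[10,48,0],"angular":[0,0,-24]},{"grip":0.75,"offset":[18,63,0],"angular":[0,0,-32]},{"grip":0.75,"offset":[28,76,0],"angular":[0,0,-40]},{"grip":0.75,"offset":[40,88,0],"angular":[0,0,-48]},{"grip":0.75,"offset":[53,98,0],"angular":[0,0,-56]},{"grip":0.75,"offset":[67,106,0],"angular":[0,0,-64]},{"grip":0.75,"offset":[82,113,0],"angular":[0,0,-72]},{"grip":0.75,"offset":[88,115,0],"angular":[0,0,-75]}]'
python3 - <<'E'
from h import *
print(manip.sense()["force"])
for n in ["top","side","wrist"]:
    s=cam(n); cv2.imwrite(f"pics/{n}3.png",s["pixels"][:,:,::-1])
E
```

```text
t: 4.45
tcp_pos: [0.5735, -0.0955, 0.2472]
tool_rot: [0.819, 0.573, -0.0, -0.0]
force: [-1.6, 1.0, 1.3]
finger_gap: 0.246
[-1.64602353  1.025736    1.29213343]
```

View pics/side3.png

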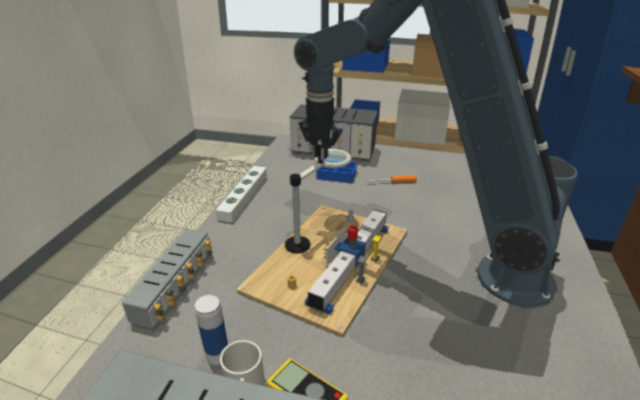

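View pics/wrist3.png

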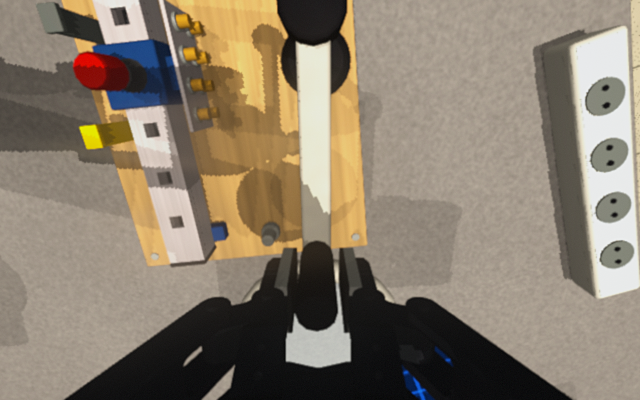

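```bash
python3 -m crank '[{"grip":0.5,"offset":[0,0,0],"angular":[0,0,0]},{"grip":0.5,"offset":[0,0,0],"angular":[0,0,0]},{"grip":0.5,"offset":[0,0,-30],"angular":[0,0,0]},{"grip":0.5,"offset":[0,0,-75],"angular":[0,0,0]},{"grip":0.4,"offset":[0,0,-100],"angular":[0,0,0]},{"grip":0.4,"offset":[0,0,-100],"angular":[0,0,0]}]'
python3 - <<'E'
from h import *
print(manip.sense()["q"].round(2))
goto((.3985,.07,.34),-14)
for n in ["top"]:
    s=cam(n); cv2.imwrite(f"pics/{n}4.png",s["pixels"][:,:,::-1])
E
```

```text
t: 5.2
tcp_pos: [0.5749, -0.0958, 0.3523]
tool_rot: [0.82, 0.572, 0.003, 0.004]
force: [0.3, 0.6, -0.4]
finger_gap: 0.602
[-0.36  0.35  1.39 -0.    1.39 -0.  ]
offset [  94.6 -222.9   10. ] ang [ 0.48 -0.42 83.79]
```

View pics/top4.png

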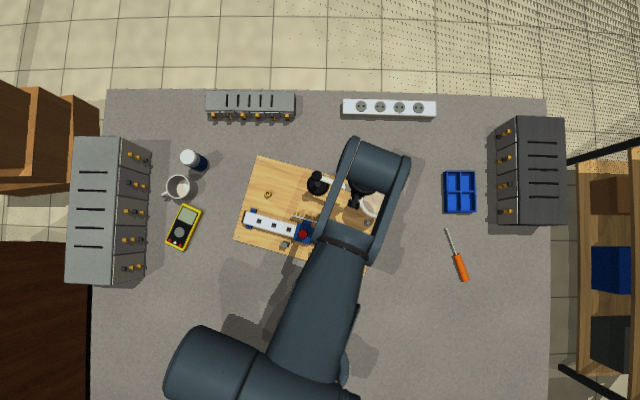

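Run:
```python
from h import *
for n in ["top","side"]:
    s=cam(n); hsv=cv2.cvtColor(s["pixels"],cv2.COLOR_RGB2HSV); H,S,V=cv2.split(hsv)
    m=(((H<6)|(H>174))&(S>150)&(V>60)).astype(np.uint8)
    k,l,st,c=cv2.connectedComponentsWithStats(m)
    for i in range(1,k):
        if st[i,4]>15:
            print(n,st[i],c[i],onz(s,c[i],.134),onz(s,c[i],.119))
    print(proj(s,(.4485,.0583,.134)),proj(s,(.4485,.0583,.104)))
    if n=="top": a=s["pixels"][200:260,280:340,::-1]; cv2.imwrite("pics/t4z.png",cv2.resize(a,None,fx=9,fy=9,interpolation=cv2.INTER_CUBIC))
```

```text
top [298 230   9   8  59] [302.18644068 233.55932203] [0.44755798 0.05807577 0.134     ] [0.44744592 0.0589249  0.119     ]
[302.12234383 233.24814324] [302.66806697 233.19889976]
side [348 226   9  14 105] [352.39047619 232.54285714] [0.44204952 0.07887776 0.134     ] [0.44514533 0.05828282 0.119     ]
side [334 392   6   7  30] [336.6        394.83333333] [0.38486154 0.53406767 0.134     ] [0.38658577 0.52438987 0.119     ]
[351.35720364 227.6460026 ] [350.88607191 237.01160616]
```

View pics/t4z.png

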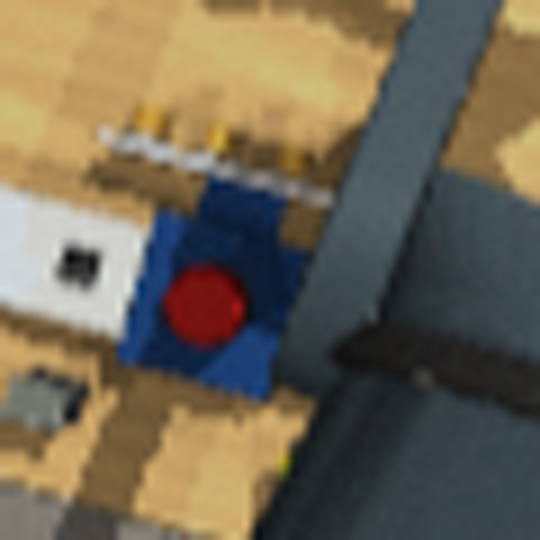

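```bash
python3 -c "
from h import *
goto((.447,.0583,.34),-14.04)"
python3 -m crank '[{"grip":0.4,"offset":[3,-10,0],"angular":[0,0,8.4]},{"grip":0.4,"offset":[10,-30,0],"angular":[0,0,16.8]},{"grip":0.4,"offset":[20,-50,0],"angular":[0,0,25.2]},{"grip":0.4,"offset":[30,-70,0],"angular":[0,0,33.6]},{"grip":0.4,"offset":[40,-90,0],"angular":[0,0,42]},{"grip":0.4,"offset":[50,-110,0],"angular":[0,0,50.4]},{"grip":0.4,"offset":[60,-130,0],"angular":[0,0,58.8]},{"grip":0.4,"offset":[70,-145,0],"angular":[0,0,67.2]},{"grip":0.4,"offset":[80,-160,0],"angular":[0,0,75.6]},{"grip":0.4,"offset":[85,-165,0],"angular":[0,0,83.8]}]'
python3 -c "
from h import *
goto((.447,.0583,.34),-14.04)"
```

```text
offset [ 100.5 -170.2    6.8] ang [-8.000e-02  7.000e-02  8.383e+01]
t: 6.35
tcp_pos: [0.4448, 0.0429, 0.3455]
tool_rot: [0.992, -0.124, -0.003, -0.0]
force: [-0.8, 1.0, 0.1]
finger_gap: 0.6
offset [ -1.6 -15.4   5.5] ang [ 0.01  0.29 -0.26]
```

```bash
python3 -m crank '[{"grip":0.4,"offset":[-1.6,-15.4,30],"angular":[0,0,-0.3]},{"grip":0.4,"offset":[-1.6,-15.4,70],"angular":[0,0,-0.3]},{"grip":0.4,"offset":[-1.6,-15.4,110],"angular":[0,0,-0.3]},{"grip":0.4,"offset":[-1.6,-15.4,150],"angular":[0,0,-0.3]},{"grip":0.4,"offset":[-1.6,-15.4,170],"angular":[0,0,-0.3]},{"grip":0.4,"offset":[-1.6,-15.4,170],"angular":[0,0,-0.3]},{"grip":0.4,"offset":[-1.6,-15.4,170],"angular":[0,0,-0.3]}]'
python3 - <<'E'
from h import *
print(manip.sense()["tcp_pos"])
goto((.447,.0583,.12),-14.04)
s=cam("wrist"); cv2.imwrite("pics/wrist5.png",s["pixels"][:,:,::-1])
for X in [(.4475,.0583,.134),(.4485,.0583,.1)]: print(proj(s,X))
s=cam("side"); cv2.imwrite("pics/side5.png",cv2.resize(s["pixels"][100:300,230:450,::-1],None,fx=3,fy=3))
E
```

```text
t: 7.05
tcp_pos: [0.4489, 0.057, 0.1767]
tool_rot: [0.993, -0.119, -0.001, -0.0]
force: [-0.6, 0.2, 0.2]
finger_gap: 0.601
[0.44887804 0.05699263 0.17668873]
offset [-2.  -0.8 56.7] ang [0.02 0.15 0.33]
[315.97089249 232.6168624 ]
[315.93783142 212.49810432]
```

View pics/wrist5.png

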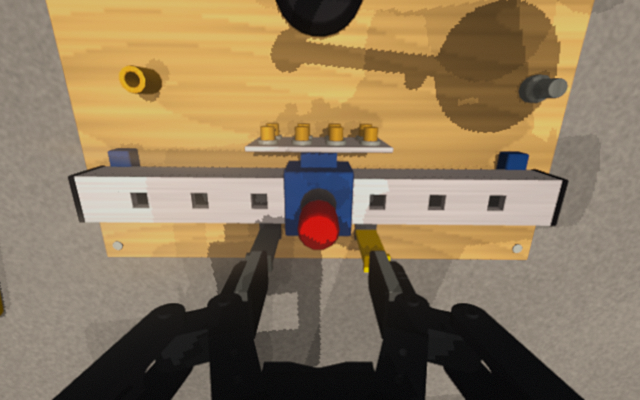

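View pics/side5.png

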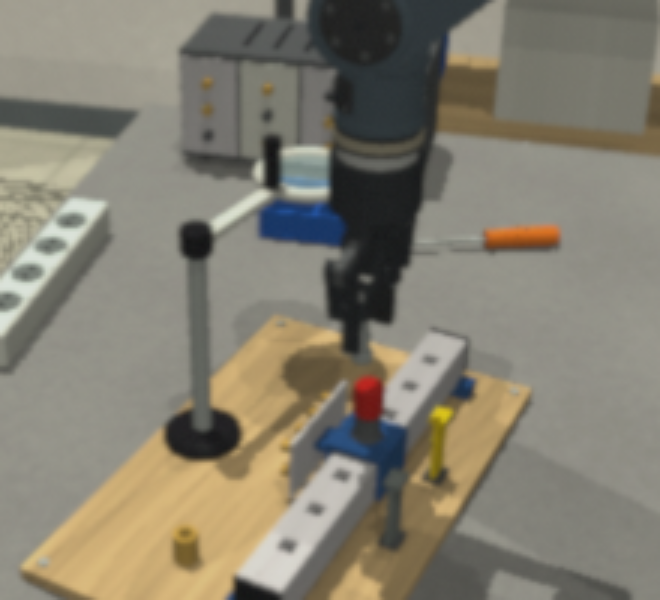

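```bash
python3 -m crank '[{"grip":0.4,"offset":[-1.5,-0.5,30],"angular":[0,0,0.3]},{"grip":0.4,"offset":[-1.5,-0.5,55],"angular":[0,0,0.3]},{"grip":0.4,"offset":[-1.5,-0.5,73],"angular":[0,0,0.3]},{"grip":0.4,"offset":[-1.5,-0.5,73],"angular":[0,0,0.3]},{"grip":0.8,"offset":[-1.5,-0.5,73],"angular":[0,0,0.3]},{"grip":0.8,"offset":[-1.5,-0.5,73],"angular":[0,0,0.3]},{"grip":0.8,"offset":[-1.5,-0.5,73],"angular":[0,0,0.3]},{"grip":0.8,"offset":[-1.5,-0.5,73],"angular":[0,0,0.3]},{"grip":0.8,"offset":[-1.5,-0.5,73],"angular":[0,0,0.3]}]' 40
python3 - <<'E'
from h import *
s=cam("wrist"); cv2.imwrite("pics/wrist6.png",s["pixels"][:,:,::-1])
s=cam("side"); cv2.imwrite("pics/side6.png",cv2.resize(s["pixels"][160:300,270:430,::-1],None,fx=4,fy=4))
E
```

```text
t: 8.05
tcp_pos: [0.4494, 0.0576, 0.1058]
tool_rot: [0.993, -0.122, 0.002, 0.0]
force: [-0.2, 1.0, 7.2]
finger_gap: 0.312
```

View pics/wrist6.png

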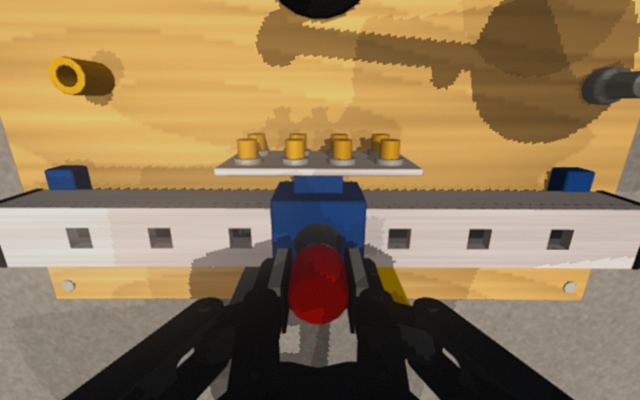

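View pics/side6.png

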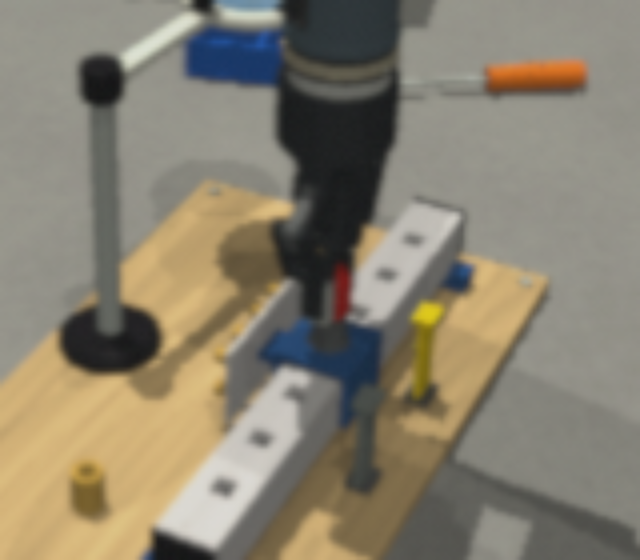

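```bash
python3 -m crank '[{"grip":0.8,"offset":[0,0,-4],"angular":[0,0,0]},{"grip":0.8,"offset":[0,0,-8],"angular":[0,0,0]},{"grip":0.8,"offset":[0,0,-12],"angular":[0,0,0]},{"grip":0.8,"offset":[0,0,-16],"angular":[0,0,0]},{"grip":0.8,"offset":[0,0,-18],"angular":[0,0,0]},{"grip":0.8,"offset":[0,0,-18],"angular":[0,0,0]},{"grip":0.8,"offset":[0,0,-18],"angular":[0,0,0]},{"grip":0.8,"offset":[0,0,-18],"angular":[0,0,0]}]' 60
python3 - <<'E'
from h import *
goto((0,0,0),-14.04)
s=cam("wrist"); cv2.imwrite("pics/wrist7.png",s["pixels"][:,:,::-1])
s=cam("side"); cv2.imwrite("pics/side7.png",cv2.resize(s["pixels"][160:300,270:430,::-1],None,fx=4,fy=4))
E
```

```text
t: 8.95
tcp_pos: [0.4492, 0.0576, 0.1223]
tool_rot: [0.993, -0.122, 0.001, -0.0]
force: [4.6, 0.2, -9.4]
finger_gap: 0.309
offset [-422.1  164.7  121.4] ang [-0.02 -0.11  0.03]
```

View pics/wrist7.png

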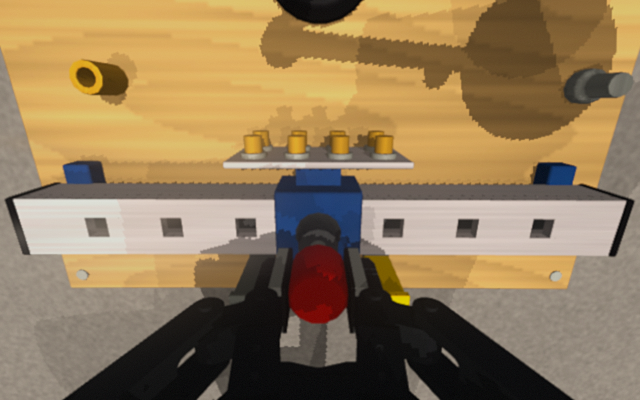

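View pics/side7.png

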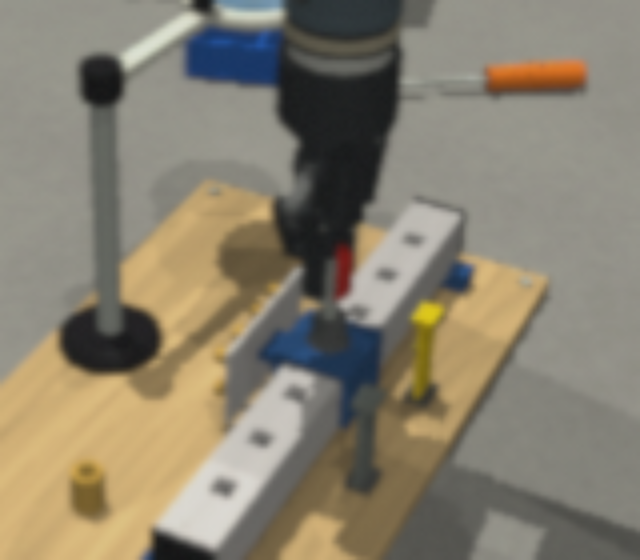

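```bash
python3 -m crank '[{"grip":0.8,"offset":[0,8,0],"angular":[0,0,0]},{"grip":0.8,"offset":[0,18,0],"angular":[0,0,0]},{"grip":0.8,"offset":[0,28,0],"angular":[0,0,0]},{"grip":0.8,"offset":[0,38,0],"angular":[0,0,0]},{"grip":0.8,"offset":[0,46,0],"angular":[0,0,0]},{"grip":0.8,"offset":[0,50,0],"angular":[0,0,0]},{"grip":0.8,"offset":[0,50,0],"angular":[0,0,0]},{"grip":0.8,"offset":[0,50,0],"angular":[0,0,0]}]'
python3 - <<'E'
from h import *
p=manip.sense()["tcp_pos"]; y=np.array([.2427,.9701]); print("slide",(p[:2]-[.4492,.0576])@y, (p[:2]-[.4492,.0576])@[y[1],-y[0]])
s=cam("wrist"); cv2.imwrite("pics/wrist8.png",s["pixels"][:,:,::-1])
# hole positions along rail
s=cam("side"); cv2.imwrite("pics/side8.png",cv2.resize(s["pixels"][160:300,270:430,::-1],None,fx=4,fy=4))
E
```

```text
t: 9.85
tcp_pos: [0.4368, 0.0086, 0.1223]
tool_rot: [0.993, -0.122, 0.001, 0.0]
force: [4.2, -2.8, -9.5]
finger_gap: 0.302
slide -0.05058356495242637 -0.00010510963065829395
```

View pics/wrist8.png

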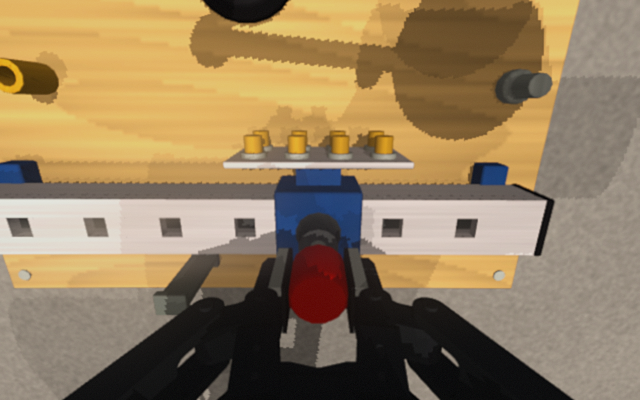

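View pics/side8.png

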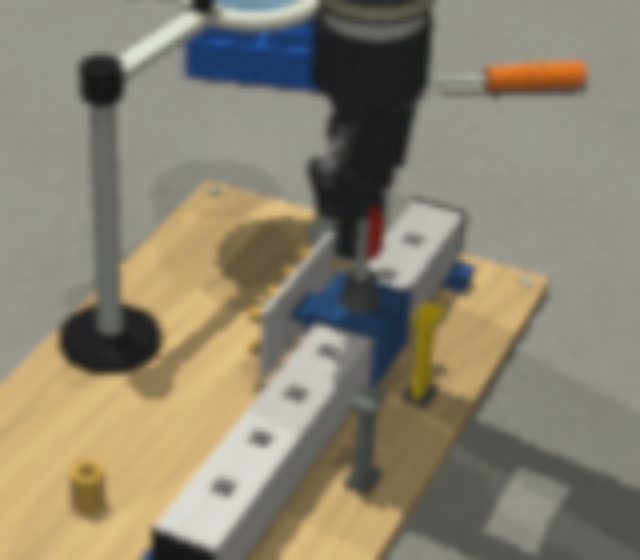

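```bash
python3 -m crank '[{"grip":0.8,"offset":[0,-0.5,4],"angular":[0,0,0]},{"grip":0.8,"offset":[0,-0.5,8],"angular":[0,0,0]},{"grip":0.8,"offset":[0,-0.5,12],"angular":[0,0,0]},{"grip":0.8,"offset":[0,-0.5,16],"angular":[0,0,0]},{"grip":0.8,"offset":[0,-0.5,18],"angular":[0,0,0]},{"grip":0.8,"offset":[0,-0.5,19],"angular":[0,0,0]},{"grip":0.8,"offset":[0,-0.5,19],"angular":[0,0,0]},{"grip":0.8,"offset":[0,-0.5,19],"angular":[0,0,0]}]'
python3 - <<'E'
from h import *
p=manip.sense()["tcp_pos"]; y=np.array([.2427,.9701]); print(p[2],"slide",(p[:2]-[.4492,.0576])@y, (p[:2]-[.4492,.0576])@[y[1],-y[0]])
s=cam("wrist"); cv2.imwrite("pics/wrist9.png",s["pixels"][:,:,::-1])
s=cam("side"); cv2.imwrite("pics/side9.png",cv2.resize(s["pixels"][160:300,270:430,::-1],None,fx=4,fy=4))
s=cam("top"); cv2.imwrite("pics/top9.png",s["pixels"][:,:,::-1])
E
```

```text
t: 10.75
tcp_pos: [0.4372, 0.0094, 0.1058]
tool_rot: [0.993, -0.122, 0.002, 0.0]
force: [-0.1, -2.0, 19.4]
finger_gap: 0.306
0.10581815096375496 slide -0.049669246901306675 8.876002054817663e-05
```

View pics/wrist9.png

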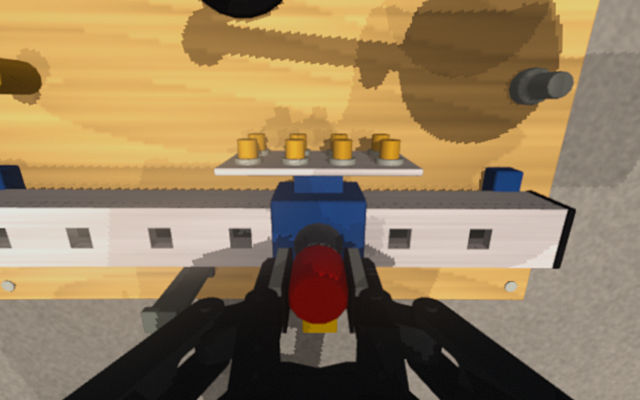

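View pics/side9.png

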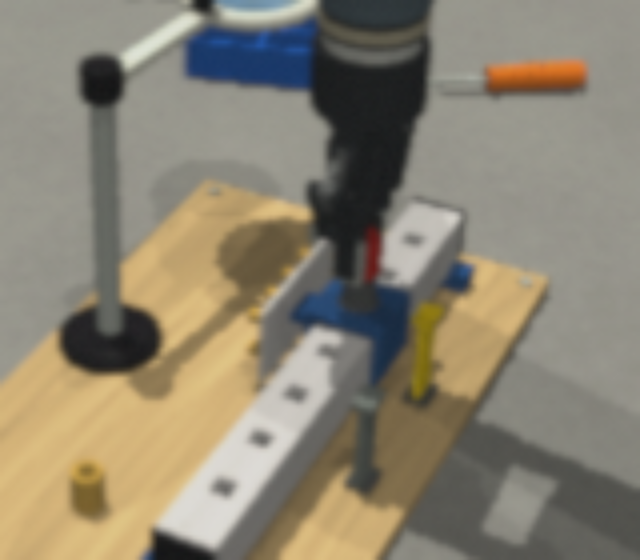

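View pics/top9.png

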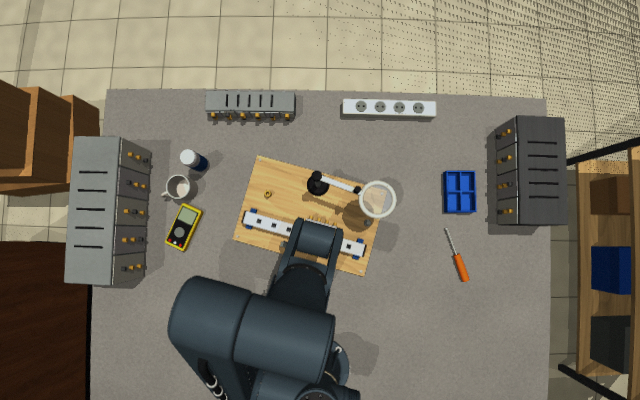

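```bash
python3 -c "
from station import manip
print(manip.sign_off())"
```

```text
the job is handed in; nothing more can be done
None
```

I carried out the whole job and handed it in at about 11 s of the 48 s. No verdict is reported, so what follows is from my own measurements.

- **Lamp:** I swung it about 75° counter-clockwise, to about 1.4 rad from its middle by my estimate. The last top picture shows it clear of the rail.
- **Pin out:** I gripped the red knob and lifted it about 16.5 mm while the section was still at the first hole.
- **Slide:** I moved the section 50 mm towards the yellow flag. The tool moved 49.7 mm along the rail, and the last wrist picture shows the knob directly in line with the yellow flag.
- **Pin home:** I lowered the knob back to exactly the height it had when first gripped (tool tip at 105.8 mm). The fingers are pressing it down with about 19 N, and a pin resting on solid rail would have stopped about 12 mm higher.
- **Grip:** The fingers are still closed on the knob with a 60 N grip setting. I did not measure the finger contact force separately.
- **Bystanders:** All the other things look unmoved in the last pictures, and no check failed or disagreed.

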